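# Slide a marionette limb blank along the fence into the drilling jig's pocket

### The job

The pale wooden limb blank lies loose on the green drilling jig. With the fingertips, push it straight across the board until it lies flush against the aluminium fence, short of the orange guide, then slide it along the fence, keeping it against the fence, into the corner pocket until it is fully home against the dark end stop. Do not lift or tip the blank, leave the dark blank, the glue bottle and the puppet head where they are, and finish clear of everything.

Things in the scene. Friction and masses are not known exactly. Their poses are not given: they have to be found in the camera images.
- jig: Fixed drilling jig: green board 200 (x) x 320 (y) x 12 mm high, flat on the bench, turned up to 0.4 rad. Origin: centre of its underside; z up, x towards the fence, y along the fence towards the corner pocket. Fence, dark end stop and orange guide rise 18 mm above its top face (to z = 30 mm). Fence face: x = +80 mm. End stop: x +30 to +90, y +140 to +160 mm, face at y = +140.
- pocket_mouth (a point): Middle of the corner pocket's mouth, on the board's top face: jig x +60, y +100, z +12 mm. The pocket is 40 mm wide, between the fence and the orange guide (inner face x = +40, 16 mm thick, y +100 to +140), 40 mm deep, shut by the end stop, open towards jig -y. The guide's front flares away from the fence down to about y = +79, x = +15 to +26 mm. Axes as the jig's.
- fence: Aluminium fence: a straight bar 20 x 300 x 18 mm high, fixed on the jig's far (+x) side. Origin: centre of its underside, at jig x +90, y -10, z +12 mm; axes as the jig's. The blank is pressed against its -x face, 10 mm from its origin.
- home (a point): Where the blank's origin lies when fully home: jig x +62, y +110, z +12 mm, the blank touching both fence and end stop. Its rear 20 mm then still stick out of the pocket, so fingers need not enter it.
- blank: The pale wooden limb blank: loose block 36 (x) x 60 (y, long axis) x 18 mm, 25 to 50 g, edges rounded 2 mm, black cross on top. Origin: centre of its underside. Starts flat on the board at jig x -45 to +15, y -85 to -35 mm, long axis within 0.45 rad of jig y. Either end may go first. Slides with ordinary friction.
- dark_blank: Bystander: a loose dark brown blank of the same size (36 x 60 x 18 mm) with a white cross mark, lying on the jig's board on the robot's side of the orange guide. Origin: centre of its underside.
- glue: Bystander: a loose yellow glue bottle with red cap standing upright on the bench off the jig's -y end, 44 mm in diameter, 100 mm high. Origin: centre of its underside.
- head: Bystander: a loose turned wooden puppet head standing on its neck on the bench off the jig's +y end (beyond the end stop), 54 mm in diameter, 78 mm high. Origin: centre of its underside.
Mind the look-alikes: they are no part of the job. Leave any red or turquoise look-alike of the blank alone.

How it is judged:
By the outcome, as a careful person would: the job done as asked, in the order asked, and still so for the second after the job is handed in, with the robot touching nothing.
It also fails if it takes over 64 s, if anything falls off the work surface, if the arm or the gripper's body presses on something with over 40 N, if the wrist force passes 120 N, or if a joint passes its speed limit or range.

### The arm

A 6-joint arm with a two-finger parallel gripper is mounted at the origin on the work surface. World frame = base frame: x ahead of the robot, y to its left, z up, the work surface at z = 0. Lengths are in m, angles in rad, forces in N, time in s.
With the tool pointing down it reaches from about 0.35 to 0.975 m from the base axis. Payload 4.9 kg.
Tool frame: the origin (TCP) lies between the finger pads; the fingertips stand 22 mm ahead of it and the grasp point (between the pads) lies 3 mm ahead of it; z points along the fingers, y is the line along which they close (so a half turn about z gives the same grasp; the last joint's range is limited). The gripper opens to 85 mm and grips with 20 to 120 N. Pads are 22 mm wide; open, the fingers measure 114 mm over their backs; the gripper's body (76 mm by 85 mm) begins 54 mm behind the grasp point. The pads swing forward as they close: fully open they stand 13 mm farther back than shut.
Start: joints at [1.107, 0.053, 1.613, -0, 1.476, -0.119], TCP at [0.211, 0.588, 0.231] pointing down, gripper open.
Joint ranges: [-3.01, 3.01], [-1.01, 2.22], [0.06, 2.58], [-1.02, 4.17], [0.09, 2.62], [-3.14, 3.14]. Speed limits (rad/s): [2.57, 2.57, 3.14, 3.14, 3.14, 3.14].

### API

Orientations are given as a unit quaternion [w, x, y, z].
In Python, from plant import state, grab_frame, get_calibration, job_done, recognise, regions_of gives the robot as it stands.
- The arm moves only by the tool apply_moves, never from a script. Its argument "targets" is a list of rows, each an object with "translation": the shift along the tool's x, y, z normalised to -1 to 1, where 1 is 100 mm, a list of three; "twist": the turn about the tool's z normalised to -1 to 1, where 1 is 0.1 rad; "hand": the opening, from 0 (shut) to 1 (fully open). A call has 1 to 8 rows; each row shifts and turns the commanded pose from where the row before left it, along the tool's axes as they then stand; what a row does not reach is not made up. A row lasts 1/10 s, in which the tool goes at most 50 mm and 8.59 degrees, less where a joint would pass 70% of its speed; a pose out of reach is approached as far as the arm can. A call with a number of a shift or a turn outside -1 to 1 is refused whole. A call with a gripper value outside its range is refused whole. The fingers move at their own pace and stop on an object; the grip force is fixed at half the most. Time passes only in rows, so rows that do not move let the fingers close. It gives the time, the measured TCP pose, the force, the opening and the grip force at its end, in the units of the state.
- state(): the state, without advancing time (a new reading comes with each control period).
- grab_frame(name): name is "side" or "top" or "wrist"; returns the picture (420x560x3 uint8, red, green, blue); there is no depth.
- get_calibration(name): a dict with "camera_matrix" (3x3 intrinsics, pixels), "pose" (4x4, takes a point from camera to world coordinates). Camera axes: x right, y up, looking along -z (the intrinsics and any distortion apply to the point x, -y, -z); pixel columns grow to the right and rows downward; lengths in m; the calibration is good to about 2 mm. The wrist camera is an equidistant fisheye: a pixel r from the principal point sees the ray r / f radians off the axis. A picture is of the moment at which its call begins: read the wrist's pose just before it. get_calibration takes no time and is no camera call; for the wrist camera it gives the pose at the moment of the call.
- job_done(): hands the job in; it is judged then, once.
Trained networks look in the newest picture that a camera, given by its name, has taken for a name from the list of things; names that differ only in an ending like _2 or _b are one class to them, and where a whole thing is asked for, a point or a joint stands for the part that bears it (a point fixed in the world has none). Each returns a list of dicts, best first, with "score" (0 to 1); they miss things now and then, are a little off and sometimes report something else, mostly with a low value. They report only what shows in the picture. A call takes as long as a camera call. They do not tell look-alikes from the thing itself.
- recognise(camera, query): "point" ([x, y, z] in m, in world coordinates, good to about 4 mm: the middle of the surface that is visible of it).
- regions_of(camera, query): "pixels" (420x560 bool, what is visible of it).
The state is a dict: "time": time; "joint_pos": joint angles; "joint_vel": joint speeds; "joint_efforts": joint torques, N m; "tool_pos": TCP position; "tool_rot": TCP orientation; "contact_force": force on the tool from outside, world axes, zero at the start; "ft_torque": the same for the moment, N m; "gripper_width": opening from 0.0 (shut) to 1.0 (fully open); "grasp_force": force on a finger pad.
Only numpy, scipy, OpenCV 4.12 (cv2) and the standard library are available. Lean on these libraries where they do the work, as an engineer would, in place of code of your own. Each camera call takes 0.05 s, during which the arm holds its last target. There are 200 camera calls.

## Working session

There is one attempt and no reset: what is moved stays moved. The work goes in short steps, Python scripts to look and compute and a tool call to move; the robot and the scene stay as the last step left them, time stands still between calls to the robot, and variables do not carry over. Pictures are saved under pics/ and viewed, at most 12 in all, crops included, and the job is handed in when it is done.

Besides the shell and the picture viewer there is one more tool, called after ">>>" in YAML: its name, and indented under it one key for each argument. apply_moves: Moves the arm, as the interface text tells. Its arguments: {"type":"object","properties":{"targets":{"type":"array"}},"required":["targets"]}

```bash
mkdir -p pics; python3 - <<'E'
from plant import *
import cv2,numpy as np
s=state();print(s['time'],s['tool_pos'],s['tool_rot'],s['gripper_width'])
for c in['top','side']:
    im=grab_frame(c);cv2.imwrite(f'pics/{c}0.png',im[...,::-1])
    k=get_calibration(c);print(c,np.round(k['camera_matrix'],1).tolist(),np.round(k['pose'],4).tolist(),[x for x in k if x not in('camera_matrix','pose')])
    for q in['jig','fence','blank','dark_blank','glue','head']:
        for r in recognise(c,q)[:4]:print(q,np.round(r['point'],3),round(r['score'],2))
E
```

```text
0.0 [0.21097092 0.58764586 0.22926423] [-3.10456135e-04  1.71563686e-01  9.85172487e-01 -9.87997559e-04] 1.0090960307418801
top [[446.2, 0.0, 279.9], [0.0, 446.2, 209.1], [0.0, 0.0, 1.0]] [[-0.0357, 0.9748, -0.2204, 0.359], [-0.9994, -0.0344, 0.0097, 0.0181], [0.0019, 0.2206, 0.9754, 0.9562], [0.0, 0.0, 0.0, 1.0]] []
jig [0.57  0.067 0.014] 0.64
blank [ 0.502 -0.206  0.013] 0.96
blank [0.765 0.003 0.02 ] 0.87
blank [ 0.354 -0.13   0.016] 0.64
blank [ 0.54  -0.014  0.034] 0.63
dark_blank [0.478 0.139 0.028] 0.6
glue [0.564 0.063 0.014] 0.74
head [0.472 0.291 0.072] 0.89
side [[429.6, 0.0, 282.0], [0.0, 429.6, 210.3], [0.0, 0.0, 1.0]] [[0.864, 0.2875, -0.4133, 0.1826], [-0.5034, 0.4878, -0.7132, -0.6582], [-0.0034, 0.8243, 0.5662, 0.5688], [0.0, 0.0, 0.0, 1.0]] []
jig [0.569 0.034 0.008] 0.95
fence [0.656 0.046 0.025] 0.97
blank [ 0.354 -0.144  0.02 ] 0.9
blank [0.355 0.033 0.021] 0.84
blank [ 0.502 -0.216  0.019] 0.83
blank [ 0.542 -0.028  0.034] 0.81
dark_blank [0.482 0.13  0.029] 0.58
glue [ 0.604 -0.198  0.055] 0.8
head [0.476 0.285 0.051] 0.95
```

View pics/top0.png

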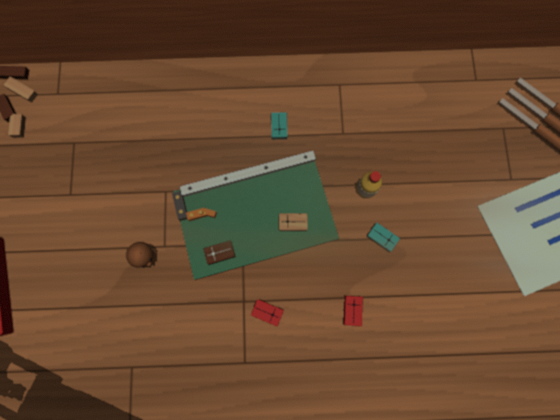

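View pics/side0.png

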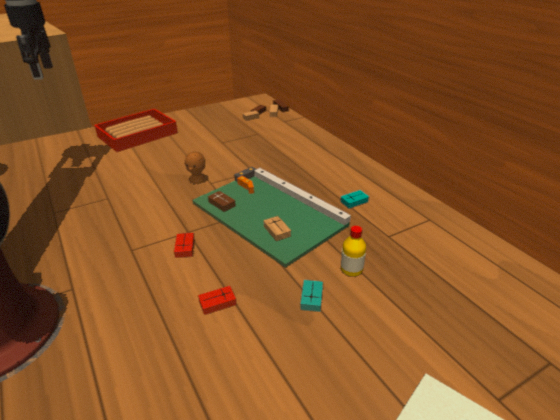

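The pale blank is at top (293,222) / side (277,228), on the green board with a black cross. The look-alikes are red at top (267,312) and (354,310), and turquoise at (279,125) and (383,237); all four are off the jig. The dark blank is at (219,252). Only the pale one fits the description. Next I measure it and the jig, and confirm with a crop.

```bash
cat > h.py <<'E'
from plant import *
import cv2,numpy as np
def ray2plane(cam,uv,z,k=None):
    k=k or get_calibration(cam);K=np.array(k['camera_matrix']);P=np.array(k['pose'])
    uv=np.atleast_2d(uv).astype(float);d=(uv-K[:2,2])/[K[0,0],K[1,1]]
    if cam=='wrist':
        r=np.linalg.norm(d,axis=1,keepdims=True);d=d/np.maximum(r,1e-9)*np.sin(r);c=np.cos(r)
        v=np.hstack([d[:,:1],-d[:,1:],-c])
    else: v=np.c_[d[:,0],-d[:,1],-np.ones(len(d))]
    w=v@P[:3,:3].T;o=P[:3,3];t=(z-o[2])/w[:,2]
    return (o+w*t[:,None])[:,:2]
def rect(pts):
    (c,s,a)=cv2.minAreaRect((pts*1000).astype(np.float32))
    b=cv2.boxPoints((c,s,a));e1=b[1]-b[0];e2=b[2]-b[1];e=e1 if np.linalg.norm(e1)>np.linalg.norm(e2) else e2
    if e[1]<0:e=-e
    return np.array(c),sorted(s),np.arctan2(-e[0],e[1]) # yaw with long axis = local y
def largest(m):
    n,l,st,_=cv2.connectedComponentsWithStats(m.astype(np.uint8),connectivity=8)
    return l==1+np.argmax(st[1:,4])
E
python3 - <<'E'
from h import *
im=grab_frame('top');h=cv2.cvtColor(im,cv2.COLOR_RGB2HSV).astype(int)
roi=np.zeros(im.shape[:2],bool);roi[145:285,165:345]=1
g=largest(roi&(h[...,0]>60)&(h[...,0]<95)&(h[...,1]>90))
f=largest(roi&(h[...,1]<60)&(h[...,2]>110))
for n,m,z in[('green',g,.012),('fence',f,.03)]:
    v,u=np.nonzero(m);print(n,m.sum(),rect(ray2plane('top',np.c_[u,v],z)))
for q in['blank','fence']:
  for r in regions_of('top',q):
    m=r['pixels'];v,u=np.nonzero(m)
    if 165<u.mean()<345 and 145<v.mean()<285:print(q,r['score'],m.sum(),u.mean(),v.mean(),rect(ray2plane('top',np.c_[u,v],.03)))
cv2.imwrite('pics/crop.png',cv2.resize(im[140:290,165:345,::-1],None,fx=4,fy=4,interpolation=cv2.INTER_CUBIC))
E
```

```text
green 1012 (array([574.57739258,  47.11972427]), [75.44131469726562, 190.09613037109375], np.float32(-0.11542452))
fence 1233 (array([653.0178833 ,  75.52622223]), [20.83334732055664, 300.182861328125], np.float32(0.2417139))
blank 0.78 491 292.30549898167004 222.4643584521385 (array([537.23883057, -16.6482048 ]), [38.73017501831055, 57.26709747314453], np.float32(-0.035334293))
fence 0.96 1504 247.43683510638297 173.67287234042553 (array([649.12817383,  75.37155914]), [28.622119903564453, 297.5129699707031], np.float32(0.24607031))
```

View pics/crop.png

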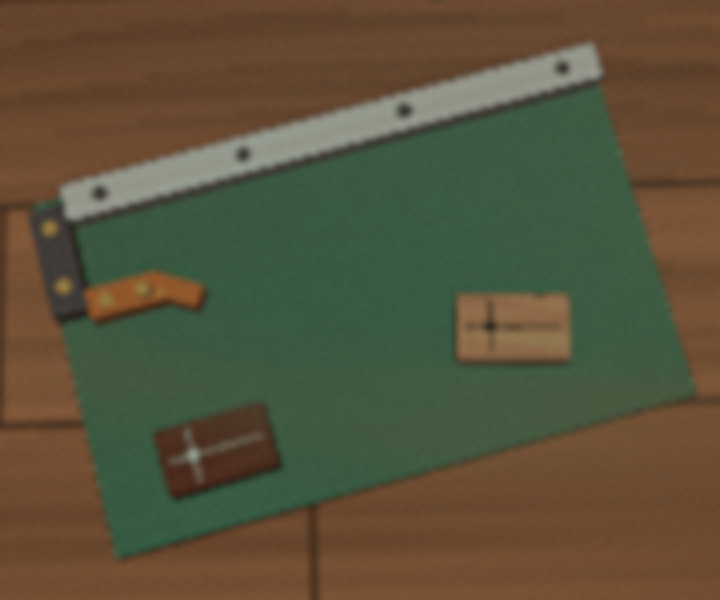

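The crop confirms it: the pale block with the black cross at crop (513,327) lies on the green board. Fence yaw is 0.242 rad, and the jig origin is at about (0.563, 0.064). The blank is at about jig (-44,-71) mm, turned -0.28 rad relative to the jig. I'll align the tool with the jig and go behind the blank.

>>> apply_moves:
  targets:
    - {"translation":[0,0,0],"twist":-1,"hand":0.3}
    - {"translation":[0,0,0],"twist":-1,"hand":0.3}
    - {"translation":[0,0,0],"twist":-1,"hand":0.3}
    - {"translation":[0,0,0],"twist":-1,"hand":0.3}
    - {"translation":[0,0,0],"twist":-1,"hand":0.3}
    - {"translation":[0,0,0],"twist":-0.87,"hand":0.3}
    - {"translation":[-0.086,-0.475,0],"twist":0,"hand":0.3}
    - {"translation":[-0.086,-0.475,0],"twist":0,"hand":0.3}

```text
time: 1.65
tool_pos: [0.2507, 0.4995, 0.2301]
tool_rot: [-0.0, -0.122, 0.993, -0.0]
contact_force: [0.9, -0.8, 1.0]
gripper_width: 0.299
grasp_force: 0.0
```

>>> apply_moves:
  targets:
    - {"translation":[-0.086,-0.475,0],"twist":0,"hand":0.3}
    - {"translation":[-0.086,-0.475,0],"twist":0,"hand":0.3}
    - {"translation":[-0.086,-0.475,0],"twist":0,"hand":0.3}
    - {"translation":[-0.086,-0.475,0],"twist":0,"hand":0.3}
    - {"translation":[-0.086,-0.475,0],"twist":0,"hand":0.3}
    - {"translation":[-0.086,-0.475,0],"twist":0,"hand":0.3}
    - {"translation":[-0.086,-0.475,0],"twist":0,"hand":0.3}
    - {"translation":[-0.086,-0.475,0],"twist":0,"hand":0.3}

```text
time: 2.45
tool_pos: [0.4091, 0.1459, 0.2309]
tool_rot: [0.001, -0.121, 0.993, 0.0]
contact_force: [0.9, 0.3, -0.2]
gripper_width: 0.3
grasp_force: 0.0
```

>>> apply_moves:
  targets:
    - {"translation":[-0.086,-0.475,0],"twist":0,"hand":0.3}
    - {"translation":[-0.086,-0.475,0],"twist":0,"hand":0.3}
    - {"translation":[-0.086,-0.475,0],"twist":0,"hand":0.3}
    - {"translation":[-0.086,-0.475,0],"twist":0,"hand":0.3}
    - {"translation":[0,0,0],"twist":0,"hand":0.3}
    - {"translation":[0,0,0],"twist":0,"hand":0.3}

```text
time: 3.05
tool_pos: [0.4877, -0.0294, 0.2304]
tool_rot: [-0.0, -0.12, 0.993, 0.0]
contact_force: [0.2, 0.8, 0.3]
gripper_width: 0.298
grasp_force: 0.0
```

```bash
cat >> h.py <<'E'
J=np.array([.5632,.0636]);YAW=.242
def jig(p):
    c,s=np.cos(YAW),np.sin(YAW);d=np.atleast_2d(p)[:,:2]-J
    return np.round(1000*np.c_[d@[c,s],d@[-s,c]],1)
def tool():
    from scipy.spatial.transform import Rotation as R
    s=state();w,x,y,z=s['tool_rot'];ty=R.from_quat([x,y,z,w]).as_matrix()[:,1]
    print('t',s['time'],'jig',jig(s['tool_pos']),'z',round(s['tool_pos'][2],4),'tool-y yaw rel jig',round(np.arctan2(-ty[0],ty[1])-YAW,4),'F',np.round(s['contact_force'],2),'w',round(s['gripper_width'],2))
E
python3 - <<'E'
from h import *
tool()
im=grab_frame('wrist');cv2.imwrite('pics/w1.png',im[...,::-1]);k=get_calibration('wrist')
print(np.round(k['camera_matrix'],1).tolist(),np.round(k['pose'],3).tolist())
for q in['blank','fence','jig']:
  for r in regions_of('wrist',q):
    v,u=np.nonzero(r['pixels']);p=ray2plane('wrist',np.c_[u,v],.03,k);c,s,a=rect(p);print(q,round(r['score'],2),u.mean(),v.mean(),jig(c/1000),s,a-YAW)
E
```

```text
t 3.05 jig [[-95.6 -72.2]] z 0.2304 tool-y yaw rel jig -0.0022 F [0.16 0.85 0.29] w 0.3
[[325.2, 0.0, 276.1], [0.0, 325.2, 206.1], [0.0, 0.0, 1.0]] [[-0.24, -0.928, -0.285, 0.413], [0.971, -0.229, -0.07, -0.045], [-0.0, -0.293, 0.956, 0.374], [0.0, 0.0, 0.0, 1.0]]
blank 0.74 276.0609384521633 224.62827544180377 [[-43.8 -69.4]] [39.517799377441406, 60.44717025756836] -0.22065476
blank 0.7 128.55555555555554 155.90552228875583 [[-126.3 -239.5]] [40.90850067138672, 58.49502182006836] -0.91714793
blank 0.65 367.29898013955983 81.26945786366076 [[-205.    27.5]] [40.088382720947266, 60.402793884277344] -0.64994335
blank 0.57 213.73684210526315 40.81954887218045 [[-248.  -135.6]] [37.18013381958008, 58.57661056518555] 1.2361224
blank 0.55 257.8487394957983 348.79411764705884 [[141.  -95.1]] [19.705814361572266, 35.952335357666016] -0.17602828
fence 0.6 294.603125 315.79296875 [[84.2 17.1]] [31.324066162109375, 253.99505615234375] 0.009943292
jig 0.94 330.18616840755686 236.6831328481466 [[-3.3  5.1]] [205.4044952392578, 317.515869140625] 0.0036552101
```

View pics/w1.png

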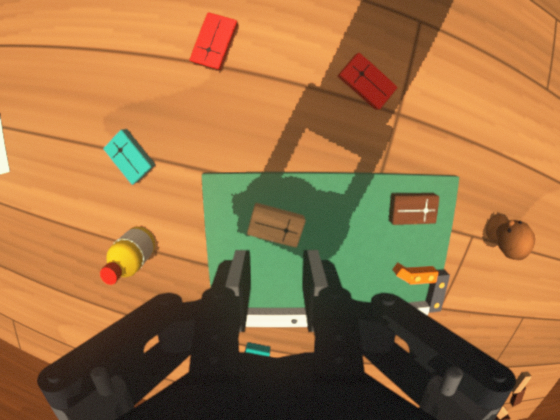

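Wrist view: the blank at (276,225) matches the top-camera estimate, and nothing is below the fingers but board. Descending behind it.

>>> apply_moves:
  targets:
    - {"translation":[0,0,0.45],"twist":0,"hand":0.3}
    - {"translation":[0,0.02,0.45],"twist":0,"hand":0.3}
    - {"translation":[0,0,0.45],"twist":0,"hand":0.3}
    - {"translation":[0,0,0.3],"twist":0,"hand":0.3}
    - {"translation":[0,0,0.15],"twist":0,"hand":0.3}
    - {"translation":[0,0,0.0],"twist":0,"hand":0.3}

```text
time: 3.85
tool_pos: [0.4845, -0.0249, 0.0476]
tool_rot: [-0.003, -0.122, 0.993, 0.001]
contact_force: [-0.6, -0.0, 0.2]
gripper_width: 0.3
grasp_force: 0.0
```

>>> apply_moves:
  targets:
    - {"translation":[0,0,0.05],"twist":0,"hand":0.3}
    - {"translation":[0,0,0.04],"twist":0,"hand":0.3}
    - {"translation":[0,0,0.03],"twist":0,"hand":0.3}
    - {"translation":[0,0,0],"twist":0,"hand":0.3}

```text
time: 4.25
tool_pos: [0.4874, -0.0265, 0.0389]
tool_rot: [0.0, -0.121, 0.993, -0.0]
contact_force: [-0.9, -0.0, 0.5]
gripper_width: 0.303
grasp_force: 0.0
```

```bash
python3 - <<'E'
from h import *
tool();im=grab_frame('side');cv2.imwrite('pics/s2.png',cv2.resize(im[130:290,170:370,::-1],None,fx=3.5,fy=3.5,interpolation=cv2.INTER_CUBIC))
E
```

```text
t 4.25 jig [[-95.2 -69.3]] z 0.0389 tool-y yaw rel jig 0.0004 F [-0.93 -0.01  0.47] w 0.3
```

View pics/s2.png

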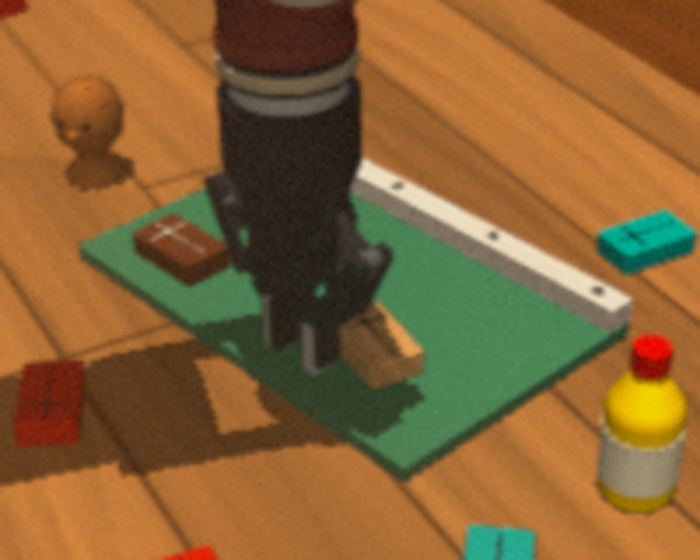

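The fingertips sit just above the board behind the blank, at crop (270,340) and (315,365), and nothing else is in the way. Pushing toward the fence.

>>> apply_moves:
  targets:
    - {"translation":[-0.08,0,0],"twist":0,"hand":0.3}
    - {"translation":[-0.08,0,0],"twist":0,"hand":0.3}
    - {"translation":[-0.08,0,0],"twist":0,"hand":0.3}
    - {"translation":[-0.08,0,0],"twist":0,"hand":0.3}
    - {"translation":[-0.08,0,0],"twist":0,"hand":0.3}
    - {"translation":[-0.08,0,0],"twist":0,"hand":0.3}
    - {"translation":[-0.08,0,0],"twist":0,"hand":0.3}
    - {"translation":[-0.08,0,0],"twist":0,"hand":0.3}

```text
time: 5.1
tool_pos: [0.5499, -0.011, 0.0384]
tool_rot: [-0.0, -0.121, 0.993, -0.0]
contact_force: [0.2, -0.4, -0.4]
gripper_width: 0.299
grasp_force: 0.0
```

>>> apply_moves:
  targets:
    - {"translation":[-0.08,0,0],"twist":0,"hand":0.3}
    - {"translation":[-0.08,0,0],"twist":0,"hand":0.3}
    - {"translation":[-0.08,0,0],"twist":0,"hand":0.3}
    - {"translation":[-0.08,0,0],"twist":0,"hand":0.3}
    - {"translation":[-0.08,0,0],"twist":0,"hand":0.3}
    - {"translation":[-0.06,0,0],"twist":0,"hand":0.3}
    - {"translation":[0,0,0],"twist":0,"hand":0.3}

```text
time: 5.8
tool_pos: [0.5947, -0.0001, 0.0387]
tool_rot: [0.0, -0.121, 0.993, -0.0]
contact_force: [0.7, 0.3, 0.0]
gripper_width: 0.304
grasp_force: 0.0
```

```bash
cat >> h.py <<'E'
def blank(cam,pos=None):
    k=get_calibration(cam);grab_frame(cam);k=get_calibration(cam)
    for q in ['blank']:
      for r in regions_of(cam,q):
        v,u=np.nonzero(r['pixels']);c,s,a=rect(ray2plane(cam,np.c_[u,v],.03,k));print(cam,round(r['score'],2),(u.mean().round(),v.mean().round()),jig(c/1000),np.round(s,1),round(float(a-YAW),3))
E
python3 - <<'E'
from h import *
tool();blank('top');blank('wrist')
im=grab_frame('side');cv2.imwrite('pics/s3.png',cv2.resize(im[130:290,170:370,::-1],None,fx=3.5,fy=3.5,interpolation=cv2.INTER_CUBIC))
E
```

```text
t 5.8 jig [[ 15.4 -69.4]] z 0.0387 tool-y yaw rel jig 0.0005 F [0.72 0.3  0.02] w 0.3
top 0.7 (np.float64(369.0), np.float64(184.0)) [[  -7.7 -253.7]] [42.6 62.3] 0.501
top 0.62 (np.float64(352.0), np.float64(311.0)) [[-251.3 -137.6]] [37.1 58.7] 1.21
top 0.61 (np.float64(383.0), np.float64(238.0)) [[-126.3 -244.6]] [38.7 58.6] -0.851
top 0.49 (np.float64(279.0), np.float64(118.0)) [[ 193.1 -108.4]] [24.  33.5] -0.277
wrist 0.96 (np.float64(269.0), np.float64(151.0)) [[-41.8 -71.5]] [36.5 59.8] -0.274
wrist 0.67 (np.float64(17.0), np.float64(47.0)) [[-116.7 -228.9]] [39.3 64.3] -0.911
```

View pics/s3.png

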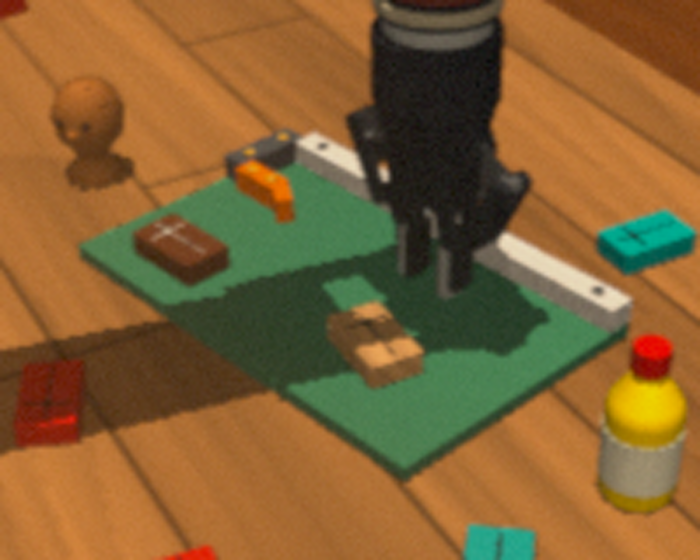

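The fingers passed over the blank: it still lies at crop (375,345), untouched, with the fingertips beyond it. So the tips stand well less than 22 mm ahead of the TCP at this opening. I'll raise, go back, and probe downward in small steps.

>>> apply_moves:
  targets:
    - {"translation":[0,0,-0.3],"twist":0,"hand":0.3}
    - {"translation":[0.35,0,0],"twist":0,"hand":0.3}
    - {"translation":[0.4,0,0],"twist":0,"hand":0.3}
    - {"translation":[0.35,0,0],"twist":0,"hand":0.3}
    - {"translation":[0,-0.02,0.2],"twist":0,"hand":0.3}
    - {"translation":[0,0,0.1],"twist":0,"hand":0.3}
    - {"translation":[0,0,0.03],"twist":0,"hand":0.3}
    - {"translation":[0,0,0.0],"twist":0,"hand":0.3}

```text
time: 6.85
tool_pos: [0.4877, -0.0284, 0.0351]
tool_rot: [-0.001, -0.121, 0.993, 0.0]
contact_force: [-0.4, -0.1, 0.2]
gripper_width: 0.301
grasp_force: 0.0
```

>>> apply_moves:
  targets:
    - {"translation":[0,0,0.02],"twist":0,"hand":0.3}
    - {"translation":[0,0,0.02],"twist":0,"hand":0.3}
    - {"translation":[0,0,0.02],"twist":0,"hand":0.3}
    - {"translation":[0,0,0],"twist":0,"hand":0.3}

```text
time: 7.25
tool_pos: [0.4876, -0.0284, 0.0293]
tool_rot: [-0.0, -0.121, 0.993, 0.0]
contact_force: [-0.7, -0.4, -0.0]
gripper_width: 0.301
grasp_force: 0.0
```

```bash
python3 - <<'E'
from h import *
tool();im=grab_frame('side');cv2.imwrite('pics/s4.png',cv2.resize(im[170:260,220:320,::-1],None,fx=6,fy=6,interpolation=cv2.INTER_CUBIC))
k=get_calibration('side');K=np.array(k['camera_matrix']);P=np.linalg.inv(k['pose'])
c,s=np.cos(YAW),np.sin(YAW)
tj=jig(state()['tool_pos'])[0]
for y in(-25,25):
  for z in(.012,.02,.03):
    x_,y_=tj[0]/1000,(tj[1]+y)/1000
    w=np.array([J[0]+c*x_-s*y_,J[1]+s*x_+c*y_,z,1]);q=P@w;u=K[0,0]*q[0]/-q[2]+K[0,2];v=-K[1,1]*q[1]/-q[2]+K[1,2]
    print(y,z,'crop',((u-220)*6).round(),((v-170)*6).round())
E
```

```text
t 7.25 jig [[-95.4 -71.2]] z 0.0293 tool-y yaw rel jig 0.0004 F [-0.68 -0.36 -0.04] w 0.3
-25 0.012 crop 272.0 460.0
-25 0.02 crop 271.0 442.0
-25 0.03 crop 270.0 418.0
25 0.012 crop 176.0 395.0
25 0.02 crop 175.0 377.0
25 0.03 crop 173.0 354.0
```

View pics/s4.png

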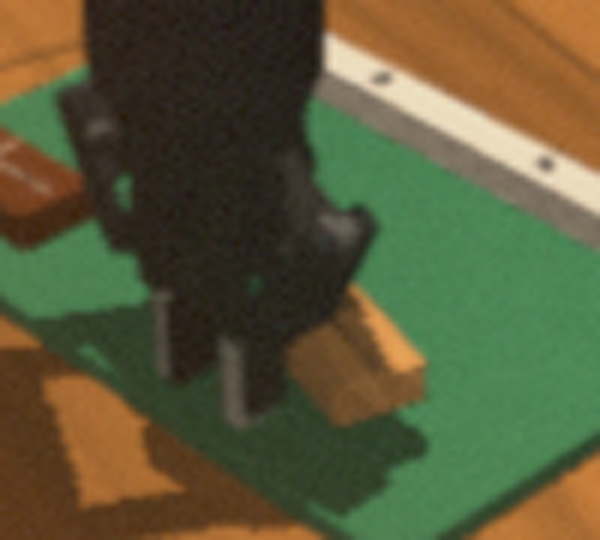

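The tips bottom out at crop (257,418). Projected, that puts them about 26 mm high, so they stand only about 3 mm ahead of the TCP. I'll lower another 9 mm in small steps, watching the force.

>>> apply_moves:
  targets:
    - {"translation":[0,0,0.02],"twist":0,"hand":0.3}
    - {"translation":[0,0,0.02],"twist":0,"hand":0.3}
    - {"translation":[0,0,0.01],"twist":0,"hand":0.3}
    - {"translation":[0,0,0],"twist":0,"hand":0.3}

```text
time: 7.7
tool_pos: [0.4874, -0.0285, 0.0242]
tool_rot: [-0.0, -0.121, 0.993, 0.0]
contact_force: [-0.0, 0.0, 1.0]
gripper_width: 0.301
grasp_force: 0.0
```

>>> apply_moves:
  targets:
    - {"translation":[0,0,0.015],"twist":0,"hand":0.3}
    - {"translation":[0,0,0.01],"twist":0,"hand":0.3}
    - {"translation":[0,0,0.01],"twist":0,"hand":0.3}
    - {"translation":[0,0,0],"twist":0,"hand":0.3}

```text
time: 8.1
tool_pos: [0.4875, -0.0285, 0.0208]
tool_rot: [-0.0, -0.121, 0.993, 0.0]
contact_force: [0.3, 0.2, -0.5]
gripper_width: 0.301
grasp_force: 0.0
```

>>> apply_moves:
  targets:
    - {"translation":[-0.08,0,0],"twist":0,"hand":0.3}
    - {"translation":[-0.08,0,0],"twist":0,"hand":0.3}
    - {"translation":[-0.08,0,0],"twist":0,"hand":0.3}
    - {"translation":[-0.08,0,0],"twist":0,"hand":0.3}
    - {"translation":[0,0,0],"twist":0,"hand":0.3}

```text
time: 8.6
tool_pos: [0.5201, -0.0207, 0.0213]
tool_rot: [0.0, -0.121, 0.993, -0.0]
contact_force: [-0.7, -0.6, 1.2]
gripper_width: 0.297
grasp_force: 0.0
```

```bash
python3 - <<'E'
from h import *
tool();blank('side');im=grab_frame('side');cv2.imwrite('pics/s5.png',cv2.resize(im[150:270,190:340,::-1],None,fx=5,fy=5,interpolation=cv2.INTER_CUBIC))
E
```

```text
t 8.6 jig [[-62.1 -71.5]] z 0.0213 tool-y yaw rel jig 0.0007 F [-0.67 -0.62  1.19] w 0.3
side 0.94 (np.float64(218.0), np.float64(300.0)) [[-262.9 -160.3]] [51.2 59.4] 1.228
side 0.81 (np.float64(355.0), np.float64(199.0)) [[ 154.6 -128.3]] [51.6 71.6] 1.303
side 0.68 (np.float64(185.0), np.float64(245.0)) [[-219.5    3.3]] [38.5 76.9] -0.636
side 0.62 (np.float64(286.0), np.float64(229.0)) [[ -38.5 -101. ]] [30.3 56.1] -0.825
side 0.59 (np.float64(312.0), np.float64(296.0)) [[-140.3 -265.7]] [34.8 71.9] -0.904
side 0.56 (np.float64(279.0), np.float64(221.0)) [[-13.7 -15. ]] [220.5 341.9] -0.002
```

View pics/s5.png

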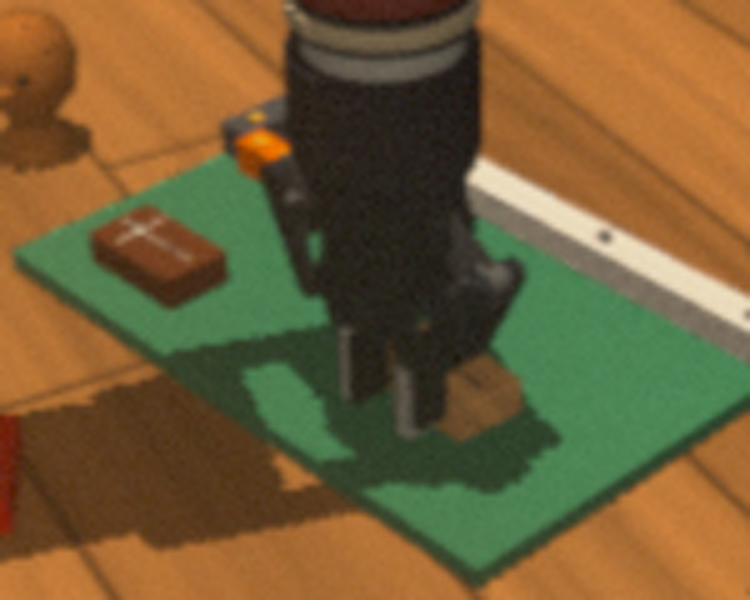

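Now the fingers engage: the blank at crop (480,395) is moving ahead of both fingertips and squaring up. Continuing.

>>> apply_moves:
  targets:
    - {"translation":[-0.08,0,0],"twist":0,"hand":0.3}
    - {"translation":[-0.08,0,0],"twist":0,"hand":0.3}
    - {"translation":[-0.08,0,0],"twist":0,"hand":0.3}
    - {"translation":[-0.08,0,0],"twist":0,"hand":0.3}
    - {"translation":[-0.08,0,0],"twist":0,"hand":0.3}
    - {"translation":[-0.08,0,0],"twist":0,"hand":0.3}
    - {"translation":[-0.08,0,0],"twist":0,"hand":0.3}
    - {"translation":[-0.08,0,0],"twist":0,"hand":0.3}

```text
time: 9.55
tool_pos: [0.5815, -0.0053, 0.021]
tool_rot: [-0.0, -0.121, 0.993, -0.0]
contact_force: [-0.5, -0.4, 1.0]
gripper_width: 0.302
grasp_force: 0.1
```

>>> apply_moves:
  targets:
    - {"translation":[-0.06,0,0],"twist":0,"hand":0.3}
    - {"translation":[-0.05,0,0],"twist":0,"hand":0.3}
    - {"translation":[-0.05,0,0],"twist":0,"hand":0.3}
    - {"translation":[-0.04,0,0],"twist":0,"hand":0.3}
    - {"translation":[-0.03,0,0],"twist":0,"hand":0.3}
    - {"translation":[0,0,0],"twist":0,"hand":0.3}

```text
time: 10.15
tool_pos: [0.6035, 0.0001, 0.0211]
tool_rot: [0.0, -0.121, 0.993, -0.0]
contact_force: [-0.4, -0.2, 0.4]
gripper_width: 0.302
grasp_force: 0.0
```

>>> apply_moves:
  targets:
    - {"translation":[-0.02,0,0],"twist":0,"hand":0.3}
    - {"translation":[-0.02,0,0],"twist":0,"hand":0.3}
    - {"translation":[0,0,0],"twist":0,"hand":0.3}

```text
time: 10.45
tool_pos: [0.6072, 0.001, 0.0211]
tool_rot: [0.0, -0.121, 0.993, -0.0]
contact_force: [0.0, 1.5, -0.3]
gripper_width: 0.303
grasp_force: 0.0
```

>>> apply_moves:
  targets:
    - {"translation":[-0.02,0,0],"twist":0,"hand":0.3}
    - {"translation":[0,0,0],"twist":0,"hand":0.3}

```text
time: 10.65
tool_pos: [0.6092, 0.0015, 0.0211]
tool_rot: [0.0, -0.121, 0.993, -0.0]
contact_force: [0.3, -0.3, -0.1]
gripper_width: 0.296
grasp_force: 0.0
```

```bash
python3 - <<'E'
from h import *
tool();blank('wrist')
E
```

```text
t 10.65 jig [[ 29.8 -71.3]] z 0.0211 tool-y yaw rel jig 0.0002 F [ 0.28 -0.26 -0.1 ] w 0.3
wrist 0.9 (np.float64(276.0), np.float64(315.0)) [[ 52.9 -70.2]] [40.  44.4] -1.569
wrist 0.58 (np.float64(12.0), np.float64(28.0)) [[-104.4 -206.7]] [27.2 41.2] -1.472
```

>>> apply_moves:
  targets:
    - {"translation":[-0.01,0,0],"twist":0,"hand":0.3}
    - {"translation":[-0.01,0,0],"twist":0,"hand":0.3}
    - {"translation":[0,0,0],"twist":0,"hand":0.3}

```text
time: 11.05
tool_pos: [0.6111, 0.002, 0.0211]
tool_rot: [0.0, -0.121, 0.993, 0.0]
contact_force: [1.0, 0.0, -0.5]
gripper_width: 0.297
grasp_force: 0.0
```

>>> apply_moves:
  targets:
    - {"translation":[-0.01,0,0],"twist":0,"hand":0.3}
    - {"translation":[0,0,0],"twist":0,"hand":0.3}

```text
time: 11.25
tool_pos: [0.612, 0.0022, 0.021]
tool_rot: [0.0, -0.121, 0.993, 0.0]
contact_force: [-0.5, 0.2, -0.8]
gripper_width: 0.302
grasp_force: 0.0
```

>>> apply_moves:
  targets:
    - {"translation":[-0.01,0,0],"twist":0,"hand":0.3}
    - {"translation":[0,0,0],"twist":0,"hand":0.3}

```text
time: 11.45
tool_pos: [0.613, 0.0024, 0.0211]
tool_rot: [0.0, -0.121, 0.993, -0.0]
contact_force: [-0.0, 0.5, 0.2]
gripper_width: 0.299
grasp_force: 0.0
```

>>> apply_moves:
  targets:
    - {"translation":[-0.01,0,0],"twist":0,"hand":0.3}
    - {"translation":[0,0,0],"twist":0,"hand":0.3}

```text
time: 11.65
tool_pos: [0.6133, 0.0026, 0.0209]
tool_rot: [-0.001, -0.121, 0.993, -0.0]
contact_force: [-3.1, -1.2, 1.6]
gripper_width: 0.303
grasp_force: 1.4
```

>>> apply_moves:
  targets:
    - {"translation":[-0.01,0,0],"twist":0,"hand":0.3}
    - {"translation":[0,0,0],"twist":0,"hand":0.3}

```text
time: 11.85
tool_pos: [0.6134, 0.0026, 0.0209]
tool_rot: [-0.002, -0.121, 0.993, -0.0]
contact_force: [-6.6, -0.2, 4.6]
gripper_width: 0.301
grasp_force: 3.4
```

```bash
python3 - <<'E'
from h import *
tool()
im=grab_frame('top');cv2.imwrite('pics/t6.png',cv2.resize(im[140:260,180:340,::-1],None,fx=4.5,fy=4.5,interpolation=cv2.INTER_CUBIC))
im2=grab_frame('wrist');cv2.imwrite('pics/w6.png',np.vstack([cv2.resize(im[145:225,220:340,::-1],(560,374),interpolation=cv2.INTER_CUBIC),im2[200:420,:,::-1]]))
E
```

```text
t 11.85 jig [[ 34.1 -71.2]] z 0.0209 tool-y yaw rel jig 0.0004 F [-6.61 -0.24  4.61] w 0.3
```

View pics/w6.png

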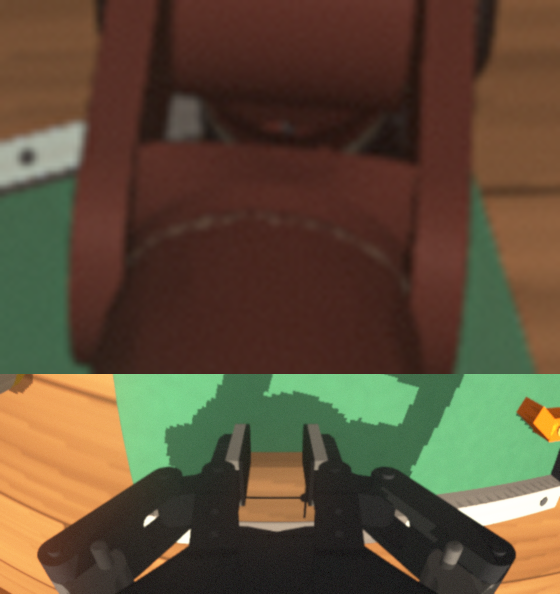

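Contact shows about 7 N at tool x = 34 mm, where 33 was expected for flush. The wrist half of the picture shows the blank between the fingers, lying square against the fence strip at (276,525). Backing off, rising, and moving behind its rear end.

>>> apply_moves:
  targets:
    - {"translation":[0.03,0,0],"twist":0,"hand":0.3}
    - {"translation":[0.1,0,0],"twist":0,"hand":0.3}
    - {"translation":[0.1,0,0],"twist":0,"hand":0.3}
    - {"translation":[0,0,-0.4],"twist":0,"hand":0.3}
    - {"translation":[0,0,-0.4],"twist":0,"hand":0.3}
    - {"translation":[-0.24,-0.36,0],"twist":0,"hand":0.3}
    - {"translation":[-0.24,-0.36,0],"twist":0,"hand":0.3}
    - {"translation":[0,0,0],"twist":0,"hand":0.3}

```text
time: 12.75
tool_pos: [0.6587, -0.0644, 0.1018]
tool_rot: [0.002, -0.119, 0.993, -0.001]
contact_force: [-0.7, -0.2, 0.2]
gripper_width: 0.301
grasp_force: 0.0
```

```bash
python3 - <<'E'
from h import *
tool()
blank('wrist');blank('side')
im=grab_frame('wrist');im2=grab_frame('side')
cv2.imwrite('pics/w7.png',np.hstack([im[:,:,::-1][:, 100:500],cv2.resize(im2[150:276,230:350,::-1],(400,420),interpolation=cv2.INTER_CUBIC)]))
E
```

```text
t 12.75 jig [[  62.1 -147.2]] z 0.1018 tool-y yaw rel jig -0.0028 F [-0.66 -0.15  0.16] w 0.3
wrist 0.84 (np.float64(148.0), np.float64(7.0)) [[ -91.2 -232.6]] [14.6 33.4] -0.168
wrist 0.75 (np.float64(305.0), np.float64(340.0)) [[ 166.3 -120.4]] [16.8 37.3] -1.567
wrist 0.65 (np.float64(380.0), np.float64(214.0)) [[ 57.7 -67.1]] [39.3 61.8] 0.006
side 0.95 (np.float64(308.0), np.float64(208.0)) [[ 50.3 -79.6]] [47.5 69.5] 0.008
side 0.95 (np.float64(217.0), np.float64(300.0)) [[-262.7 -161.1]] [48.7 58.6] 1.214
side 0.93 (np.float64(185.0), np.float64(245.0)) [[-221.    3.]] [37.6 79.4] -0.67
side 0.67 (np.float64(312.0), np.float64(295.0)) [[-140.7 -265. ]] [36.4 72.7] -0.918
side 0.67 (np.float64(355.0), np.float64(199.0)) [[ 154.5 -128.1]] [56.2 75.9] 1.3
```

View pics/w7.png

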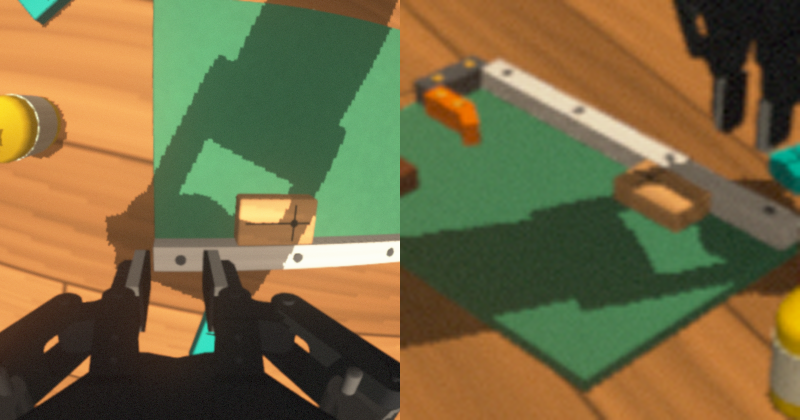

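The blank lies flush on the fence: wrist crop (277,220), side crop (660,195), yaw 0.006 rad relative to the jig, y about -68. Descending behind its rear end.

>>> apply_moves:
  targets:
    - {"translation":[0.02,0,0.3],"twist":0,"hand":0.3}
    - {"translation":[0,0,0.3],"twist":0,"hand":0.3}
    - {"translation":[0,0,0.12],"twist":0,"hand":0.3}
    - {"translation":[0,0,0.06],"twist":0,"hand":0.3}
    - {"translation":[0,0,0.025],"twist":0,"hand":0.3}
    - {"translation":[0,0,0],"twist":0,"hand":0.3}
    - {"translation":[0,0,0],"twist":0,"hand":0.3}

```text
time: 13.75
tool_pos: [0.6555, -0.0617, 0.0221]
tool_rot: [0.001, -0.121, 0.993, -0.0]
contact_force: [0.4, 0.4, -0.1]
gripper_width: 0.301
grasp_force: 0.0
```

```bash
python3 - <<'E'
from h import *
tool()
E
```

```text
t 13.75 jig [[  59.6 -143.7]] z 0.0221 tool-y yaw rel jig 0.0003 F [ 0.39  0.39 -0.12] w 0.3
```

>>> apply_moves:
  targets:
    - {"translation":[0,0.06,0.01],"twist":0,"hand":0.3}
    - {"translation":[0,0.06,0],"twist":0,"hand":0.3}
    - {"translation":[-0.002,0.06,0],"twist":0,"hand":0.3}
    - {"translation":[-0.002,0.06,0],"twist":0,"hand":0.3}
    - {"translation":[-0.002,0.06,0],"twist":0,"hand":0.3}
    - {"translation":[-0.002,0.06,0],"twist":0,"hand":0.3}
    - {"translation":[-0.002,0.06,0],"twist":0,"hand":0.3}
    - {"translation":[-0.002,0.06,0],"twist":0,"hand":0.3}

```text
time: 14.55
tool_pos: [0.6439, -0.0143, 0.0196]
tool_rot: [-0.0, -0.121, 0.993, -0.0]
contact_force: [-0.2, -2.4, 0.6]
gripper_width: 0.295
grasp_force: 1.2
```

```bash
python3 - <<'E'
from h import *
tool();blank('wrist')
E
```

```text
t 14.55 jig [[ 59.7 -95. ]] z 0.0196 tool-y yaw rel jig 0.0001 F [-0.25 -2.45  0.63] w 0.29
wrist 0.86 (np.float64(389.0), np.float64(264.0)) [[ 57.7 -39.2]] [40.5 62.3] -0.023
wrist 0.68 (np.float64(24.0), np.float64(5.0)) [[ -83.1 -224.2]] [ 6.7 26.8] -0.295
```

>>> apply_moves:
  targets:
    - {"translation":[-0.003,0.06,0],"twist":0,"hand":0.3}
    - {"translation":[-0.003,0.06,0],"twist":0,"hand":0.3}
    - {"translation":[-0.003,0.06,0],"twist":0,"hand":0.3}
    - {"translation":[-0.003,0.06,0],"twist":0,"hand":0.3}
    - {"translation":[-0.003,0.06,0],"twist":0,"hand":0.3}
    - {"translation":[-0.003,0.06,0],"twist":0,"hand":0.3}
    - {"translation":[-0.003,0.06,0],"twist":0,"hand":0.3}
    - {"translation":[-0.003,0.06,0],"twist":0,"hand":0.3}

```text
time: 15.45
tool_pos: [0.6348, 0.0333, 0.0194]
tool_rot: [0.0, -0.121, 0.993, 0.0]
contact_force: [-0.6, -1.5, 0.7]
gripper_width: 0.297
grasp_force: 0.2
```

>>> apply_moves:
  targets:
    - {"translation":[-0.002,0.06,0],"twist":0,"hand":0.3}
    - {"translation":[-0.002,0.06,0],"twist":0,"hand":0.3}
    - {"translation":[-0.002,0.06,0],"twist":0,"hand":0.3}
    - {"translation":[-0.002,0.04,0],"twist":0,"hand":0.3}

```text
time: 15.85
tool_pos: [0.6302, 0.0547, 0.0195]
tool_rot: [-0.0, -0.121, 0.993, -0.0]
contact_force: [-0.9, -0.3, -0.1]
gripper_width: 0.299
grasp_force: 0.3
```

```bash
python3 - <<'E'
from h import *
tool();blank('wrist');blank('side')
E
```

```text
t 15.85 jig [[ 62.9 -24.7]] z 0.0195 tool-y yaw rel jig 0.0005 F [-0.91 -0.25 -0.12] w 0.3
wrist 0.9 (np.float64(167.0), np.float64(381.0)) [[144.6 -94.5]] [ 5.9 48.6] 0.791
wrist 0.64 (np.float64(388.0), np.float64(261.0)) [[58.7 31. ]] [41.6 62.2] 0.003
side 0.9 (np.float64(184.0), np.float64(245.0)) [[-220.4    4.2]] [38.4 76.5] -0.669
side 0.79 (np.float64(356.0), np.float64(199.0)) [[ 155.2 -130.8]] [50.4 72.4] -1.774
side 0.74 (np.float64(218.0), np.float64(300.0)) [[-262.9 -161.6]] [48.8 60.2] 1.233
side 0.67 (np.float64(276.0), np.float64(192.0)) [[43.4 21.8]] [46.8 82.1] -0.679
side 0.64 (np.float64(312.0), np.float64(296.0)) [[-140.  -265.4]] [35.5 75.9] -0.912
```

>>> apply_moves:
  targets:
    - {"translation":[-0.001,0.05,0],"twist":0,"hand":0.3}
    - {"translation":[-0.001,0.05,0],"twist":0,"hand":0.3}
    - {"translation":[-0.001,0.05,0],"twist":0,"hand":0.3}
    - {"translation":[-0.001,0.05,0],"twist":0,"hand":0.3}
    - {"translation":[-0.001,0.05,0],"twist":0,"hand":0.3}
    - {"translation":[-0.001,0.05,0],"twist":0,"hand":0.3}
    - {"translation":[-0.001,0.05,0],"twist":0,"hand":0.3}
    - {"translation":[-0.001,0.05,0],"twist":0,"hand":0.3}

```text
time: 16.85
tool_pos: [0.6213, 0.0934, 0.0195]
tool_rot: [-0.0, -0.121, 0.993, -0.0]
contact_force: [-0.7, -1.7, -0.8]
gripper_width: 0.305
grasp_force: 0.7
```

>>> apply_moves:
  targets:
    - {"translation":[-0.001,0.05,0],"twist":0,"hand":0.3}
    - {"translation":[-0.001,0.05,0],"twist":0,"hand":0.3}
    - {"translation":[-0.001,0.05,0],"twist":0,"hand":0.3}
    - {"translation":[0,0.05,0],"twist":0,"hand":0.3}
    - {"translation":[0,0.05,0],"twist":0,"hand":0.3}
    - {"translation":[0,0.05,0],"twist":0,"hand":0.3}
    - {"translation":[0,0.03,0],"twist":0,"hand":0.3}
    - {"translation":[0,0.0,0],"twist":0,"hand":0.3}

```text
time: 17.65
tool_pos: [0.6139, 0.1259, 0.0195]
tool_rot: [0.0, -0.121, 0.993, 0.0]
contact_force: [-0.3, -0.0, 0.1]
gripper_width: 0.302
grasp_force: 0.0
```

```bash
python3 - <<'E'
from h import *
tool();blank('wrist')
E
```

```text
t 17.65 jig [[64.2 48.3]] z 0.0195 tool-y yaw rel jig 0.0006 F [-0.34 -0.    0.11] w 0.3
wrist 0.8 (np.float64(388.0), np.float64(260.0)) [[ 58.8 103.6]] [40.4 62.5] -0.011
wrist 0.44 (np.float64(67.0), np.float64(350.0)) [[129.1 -90.6]] [ 3.9 20.2] 0.621
```

Inside the pocket, about 6 mm short. I'll push in 1–2 mm steps until the end stop pushes back.

>>> apply_moves:
  targets:
    - {"translation":[0,0.02,0],"twist":0,"hand":0.3}
    - {"translation":[0,0.02,0],"twist":0,"hand":0.3}
    - {"translation":[0,0,0],"twist":0,"hand":0.3}

```text
time: 18.05
tool_pos: [0.6129, 0.1293, 0.0195]
tool_rot: [0.0, -0.121, 0.993, 0.0]
contact_force: [-0.4, -0.8, 0.1]
gripper_width: 0.304
grasp_force: 0.0
```

>>> apply_moves:
  targets:
    - {"translation":[0,0.01,0],"twist":0,"hand":0.3}
    - {"translation":[0,0.01,0],"twist":0,"hand":0.3}
    - {"translation":[0,0,0],"twist":0,"hand":0.3}

```text
time: 18.35
tool_pos: [0.6125, 0.1312, 0.0195]
tool_rot: [-0.0, -0.121, 0.993, 0.0]
contact_force: [0.3, 0.9, 0.5]
gripper_width: 0.299
grasp_force: 0.0
```

>>> apply_moves:
  targets:
    - {"translation":[0,0.01,0],"twist":0,"hand":0.3}
    - {"translation":[0,0,0],"twist":0,"hand":0.3}

```text
time: 18.55
tool_pos: [0.6122, 0.1322, 0.0195]
tool_rot: [-0.0, -0.121, 0.993, 0.0]
contact_force: [-0.2, 0.0, 0.2]
gripper_width: 0.301
grasp_force: 0.0
```

>>> apply_moves:
  targets:
    - {"translation":[0,0.01,0],"twist":0,"hand":0.3}
    - {"translation":[0,0,0],"twist":0,"hand":0.3}

```text
time: 18.75
tool_pos: [0.6121, 0.1325, 0.0195]
tool_rot: [-0.0, -0.121, 0.993, -0.001]
contact_force: [0.4, -2.2, -0.4]
gripper_width: 0.302
grasp_force: 1.2
```

>>> apply_moves:
  targets:
    - {"translation":[0,0.01,0],"twist":0,"hand":0.3}
    - {"translation":[0,0,0],"twist":0,"hand":0.3}

```text
time: 18.95
tool_pos: [0.6121, 0.1328, 0.0196]
tool_rot: [0.0, -0.121, 0.993, -0.001]
contact_force: [0.0, -6.5, 1.0]
gripper_width: 0.301
grasp_force: 2.8
```

```bash
python3 - <<'E'
from h import *
tool()
E
```

```text
t 18.95 jig [[64.  55.4]] z 0.0196 tool-y yaw rel jig 0.0005 F [ 0.   -6.53  1.01] w 0.3
```

The end stop pushes back with 6.5 N at tool y = 55, as expected for home. Retreating and checking.

>>> apply_moves:
  targets:
    - {"translation":[0,-0.03,0],"twist":0,"hand":0.3}
    - {"translation":[0,-0.15,0],"twist":0,"hand":0.3}
    - {"translation":[0,-0.15,0],"twist":0,"hand":0.3}
    - {"translation":[0,0,-0.45],"twist":0,"hand":0.3}
    - {"translation":[0,0,-0.45],"twist":0,"hand":0.3}
    - {"translation":[0.2,-0.4,-0.1],"twist":0,"hand":0.3}
    - {"translation":[0.2,-0.4,0],"twist":0,"hand":0.3}
    - {"translation":[0,0,0],"twist":0,"hand":0.3}

```text
time: 19.75
tool_pos: [0.6, 0.0097, 0.1206]
tool_rot: [0.001, -0.118, 0.993, -0.001]
contact_force: [0.1, 1.0, -1.5]
gripper_width: 0.298
grasp_force: 0.0
```

>>> apply_moves:
  targets:
    - {"translation":[0.2,-0.35,-0.1],"twist":0,"hand":0.3}
    - {"translation":[0.2,-0.35,-0.1],"twist":0,"hand":0.3}
    - {"translation":[0,0,0],"twist":0,"hand":0.3}
    - {"translation":[0,0,0],"twist":0,"hand":0.3}

```text
time: 20.15
tool_pos: [0.5781, -0.0637, 0.1397]
tool_rot: [0.0, -0.12, 0.993, 0.0]
contact_force: [-0.3, 0.6, -0.1]
gripper_width: 0.301
grasp_force: 0.0
```

```bash
python3 - <<'E'
from h import *
tool();blank('side');blank('top')
im=grab_frame('top');im2=grab_frame('side')
cv2.imwrite('pics/f8.png',np.hstack([cv2.resize(im[170:250,160:240,::-1],(400,400),interpolation=cv2.INTER_CUBIC),cv2.resize(im2[150:220,205:275,::-1],(400,400),interpolation=cv2.INTER_CUBIC)]))
for q in['dark_blank','head','glue']:
    print(q,[(np.round(r['point'],3),round(r['score'],2)) for r in recognise('side',q)[:2]])
E
```

```text
t 20.15 jig [[ -16.1 -127.2]] z 0.1397 tool-y yaw rel jig -0.0021 F [-0.33  0.57 -0.11] w 0.3
side 0.9 (np.float64(218.0), np.float64(300.0)) [[-262.9 -161.5]] [50.4 63.3] 1.237
side 0.85 (np.float64(354.0), np.float64(199.0)) [[ 154.  -128.4]] [51.  72.1] 1.322
side 0.7 (np.float64(184.0), np.float64(245.0)) [[-220.5    5. ]] [39.3 83. ] -0.68
side 0.55 (np.float64(312.0), np.float64(296.0)) [[-140.3 -265.5]] [35.  71.4] -0.897
side 0.54 (np.float64(258.0), np.float64(180.0)) [[54.7 94.7]] [47.4 88.2] -0.25
top 0.9 (np.float64(277.0), np.float64(126.0)) [[ 175.4 -101. ]] [31.5 62.9] 1.243
top 0.82 (np.float64(384.0), np.float64(238.0)) [[-126.2 -244.8]] [40.9 57.9] -0.908
top 0.71 (np.float64(197.0), np.float64(200.0)) [[ 60.  111.3]] [40.4 62.6] -0.038
top 0.47 (np.float64(359.0), np.float64(312.0)) [[-256.5 -150.5]] [10.  57.7] 1.195
top 0.38 (np.float64(253.0), np.float64(312.0)) [[-197.6   56.3]] [ 4.5 14.3] 0.976
dark_blank [(array([0.484, 0.131, 0.029]), 0.94), (array([ 0.604, -0.196,  0.051]), 0.67)]
head [(array([0.476, 0.286, 0.048]), 0.76)]
glue [(array([ 0.605, -0.197,  0.051]), 0.9)]
```

View pics/f8.png

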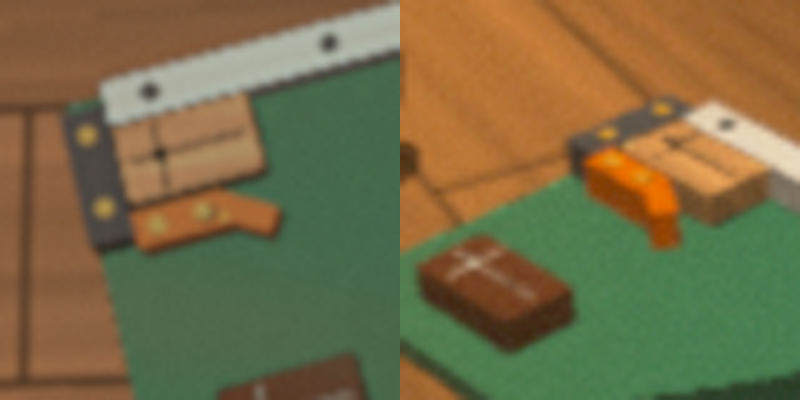

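The final view shows the blank in the pocket at top crop (185,150), touching both the fence and the dark stop. It measures about jig (60,111) against home at (62,110). The dark blank, head and glue bottle have not moved, and the arm is clear.

```bash
python3 -c "
from plant import *
print(job_done())"
```

```text
the job is handed in; nothing more can be done
None
```

The job is handed in: the pale blank is home in the corner pocket against fence and end stop, the dark blank, glue and head unmoved, the arm clear, at about 20 s; one early push pass went over the blank without moving it.

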